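Set the finger planes back on their board by size

TASK

Put the four brass finger planes back on the plane board, one centred on each green pad, in order of size: the smallest on the pad next to the red end block, the largest at the other end. Set each down rather than dropping it, flat on its sole and lengthwise across the board like the pad under it (nose either way). Leave the jar beside the board where it is.

Things in the scene. Friction and masses are not known exactly. Their poses are not given: they have to be found in the camera images.
- plane36_mid (a point): the smallest brass finger plane: oval brass body 36 mm long (its x axis), 20 mm wide (its y axis), 22 mm high, flat-sided in the middle, with a thin steel iron sticking up about 10 mm above the brass between the sides. The point is the centre of the brass body, 11 mm above its flat sole; z is up. It starts standing on its sole on the bench (bench top at height 0).
- plane50_mid (a point): the second smallest brass finger plane: oval brass body 50 mm long (its x axis), 24 mm wide (its y axis), 22 mm high, flat-sided in the middle, with a thin steel iron sticking up about 10 mm above the brass between the sides. The point is the centre of the brass body, 11 mm above its flat sole; z is up. It starts standing on its sole on the bench (bench top at height 0).
- plane64_mid (a point): the second largest brass finger plane: oval brass body 64 mm long (its x axis), 28 mm wide (its y axis), 22 mm high, flat-sided in the middle, with a thin steel iron sticking up about 10 mm above the brass between the sides. The point is the centre of the brass body, 11 mm above its flat sole; z is up. It starts standing on its sole on the bench (bench top at height 0).
- plane78_mid (a point): the largest brass finger plane: oval brass body 78 mm long (its x axis), 32 mm wide (its y axis), 22 mm high, flat-sided in the middle, with a thin steel iron sticking up about 10 mm above the brass between the sides. The point is the centre of the brass body, 11 mm above its flat sole; z is up. It starts standing on its sole on the bench (bench top at height 0).
- pad1: one of four like green pads in a row on the dark wooden plane board (board 120 x 420 mm, its top 15 mm above the bench): fixed, 90 mm along its x axis (across the board), 48 mm along its y axis (along the row), 3 mm thick; neighbouring pad centres are 80 mm apart. Origin at the centre of its underside, so its top is 3 mm higher (18 mm above the bench).
- pad2: one of four like green pads in a row on the dark wooden plane board (board 120 x 420 mm, its top 15 mm above the bench): fixed, 90 mm along its x axis (across the board), 48 mm along its y axis (along the row), 3 mm thick; neighbouring pad centres are 80 mm apart. Origin at the centre of its underside, so its top is 3 mm higher (18 mm above the bench).
- pad3: one of four like green pads in a row on the dark wooden plane board (board 120 x 420 mm, its top 15 mm above the bench): fixed, 90 mm along its x axis (across the board), 48 mm along its y axis (along the row), 3 mm thick; neighbouring pad centres are 80 mm apart. Origin at the centre of its underside, so its top is 3 mm higher (18 mm above the bench).
- pad4: one of four like green pads in a row on the dark wooden plane board (board 120 x 420 mm, its top 15 mm above the bench): fixed, 90 mm along its x axis (across the board), 48 mm along its y axis (along the row), 3 mm thick; neighbouring pad centres are 80 mm apart. Origin at the centre of its underside, so its top is 3 mm higher (18 mm above the bench).
- red_block: the red end block of the board, fixed, 18 mm thick along the row, 120 mm across it, standing 22 mm above the board's top; 75 mm from the centre of the pad next to it, at either end of the row. A plain pale wooden block of the same size stands at the other end. Origin at the centre of its underside.
- jar: a bystander, not to be moved: loose closed jar, 60 mm across, 85 mm high, standing beside the board; origin under its centre.
Things that resemble listed ones, but are neither listed nor needed, are in the scene too. What is shaped like the part that bears plane36_mid but purple or white is not meant.

How it is judged (in metres and radians):
At the end, for the whole second after the job is handed in: From the red block on, the 36, 50, 64 and 78 mm planes stand one on each pad in that order: centre within 12 mm of the pad's (horizontally), sole down on the pad (centre 10-18 mm above its underside, tilt under 0.15 rad), length within 0.3 rad of the pad's, released, at rest (((horizontal distance between red_block and pad1 below 0.1 m and horizontal distance between plane36_mid and pad1 below 0.012 m and horizontal distance between plane50_mid and pad2 below 0.012 m and horizontal distance between plane64_mid and pad3 below 0.012 m and horizontal distance between plane78_mid and pad4 below 0.012 m) or (horizontal distance between red_block and pad4 below 0.1 m and horizontal distance between plane36_mid and pad4 below 0.012 m and horizontal distance between plane50_mid and pad3 below 0.012 m and horizontal distance between plane64_mid and pad2 below 0.012 m and horizontal distance between plane78_mid and pad1 below 0.012 m)) and z of plane36_mid in the frame of pad1 between 0.01 and 0.018 m and angle between each of plane36_mid, plane50_mid, plane64_mid, plane78_mid's own z axis and vertical below 0.15 rad and angle between the x axis of each of plane36_mid, plane50_mid, plane64_mid, plane78_mid and the x axis of pad1, either way round below 0.3 rad and linear speed of each of plane36, plane50, plane64, plane78 below 0.02 m/s and angular speed of each of plane36, plane50, plane64, plane78 below 0.2 rad/s and z of plane50_mid in the frame of pad1 between 0.01 and 0.018 m and z of plane64_mid in the frame of pad1 between 0.01 and 0.018 m and z of plane78_mid in the frame of pad1 between 0.01 and 0.018 m); the robot touches nothing.
It fails at once if the jar is moved by more than 30 mm (distance of jar from where it was at the start of the episode above 0.03 m).
It fails at once if a plane is dropped: let go more than 20 mm above the pads ((contact force between plane36 and the fingers below 0.05 N and z of plane36_mid in the frame of pad1 above 0.034 m) or (contact force between plane50 and the fingers below 0.05 N and z of plane50_mid in the frame of pad1 above 0.034 m) or (contact force between plane64 and the fingers below 0.05 N and z of plane64_mid in the frame of pad1 above 0.034 m) or (contact force between plane78 and the fingers below 0.05 N and z of plane78_mid in the frame of pad1 above 0.034 m)).
It also fails if it takes over 99 s, if anything falls off the work surface, if the arm or the gripper's body presses on something with over 40 N, if the wrist force passes 120 N, or if a joint passes its speed limit or range.

ROBOT

A 6-joint arm with a two-finger parallel gripper is mounted at the origin on the work surface. World frame = base frame: x ahead of the robot, y to its left, z up, the work surface at z = 0. Lengths are in mm, angles in rad, forces in N, time in s.
With the tool pointing down it reaches from about 325 to 875 mm from the base axis. Payload 4.4 kg.
Tool frame: the origin (TCP) lies midway between the tips of the shut fingers; the grasp point (between the pads) lies 19 mm behind it; z points along the fingers, y is the line along which they close (so a half turn about z gives the same grasp; the last joint's range is limited). The gripper opens to 85 mm and grips with 20 to 120 N. Pads are 22 mm wide; open, the fingers measure 114 mm over their backs; the gripper's body (76 mm by 85 mm) begins 54 mm behind the grasp point. The pads swing forward as they close: fully open they stand 13 mm farther back than shut.
Start: joints at [-1.413, 0.207, 1.542, -0, 1.393, -0.15], TCP at [174.191, -547.982, 198.582] pointing down, gripper open.
Joint ranges: [-2.73, 2.73], [-0.86, 2.22], [0.23, 2.46], [-1.11, 4.25], [0.08, 2.63], [-2.82, 2.82]. Speed limits (rad/s): [2.79, 2.79, 3.14, 3.14, 3.14, 3.14].

INTERFACE

Orientations are given as a rotation vector (axis times angle).
In Python, from bench import manip gives the robot as it stands.
- The arm moves only by the tool send_rows, never from a script. Its argument "targets" is one flat list of numbers, 4 for each row, row after row: the shift along the tool's x, y, z in cm, then the turn about the tool's z in rad. In form: [tx, ty, tz, yaw, tx, ty, tz, yaw, ...]. A call has 1 to 8 rows; each row is the pose to reach, as a shift and turn from the pose commanded when the call began, along the tool's axes at that moment; what a row does not reach only later rows make up. A row lasts 1/8 s, in which the tool goes at most 62.5 mm and 10.7 degrees, less where a joint would pass 70% of its speed; a pose out of reach is approached as far as the arm can. A call with a gripper value outside its range is refused whole. "jaw" is the opening in per cent of the stroke, from 0 (shut) to 100 (fully open), set as the call begins (left out, the last holds). The fingers move at their own pace and stop on an object; the grip force is fixed at half the most. Time passes only in rows, so rows that repeat a pose let the fingers close. It gives the time, the measured TCP pose, the force, the opening and the grip force at its end, in the units of the state.
- manip.sense(): the state, without advancing time (a new reading comes with each control period).
- manip.grab_frame(name): name is "scene" or "top" or "wrist"; returns the picture (480x640x3 uint8, red, green, blue); there is no depth.
- manip.camera_model(name): a dict with "fx", "fy", "cx", "cy" (pixels), "world_from_camera" (4x4, takes a point from camera to world coordinates). Camera axes: x right, y down, z forward; pixel columns grow to the right and rows downward; lengths in mm; the calibration is good to about 2 mm. A picture is of the moment at which its call begins: read the wrist's pose just before it. camera_model takes no time and is no camera call; for the wrist camera it gives the pose at the moment of the call.
- manip.close_job(): hands the job in; it is judged then, once.
The state is a dict: "time": time; "q": joint angles; "qvel": joint speeds; "joint_efforts": joint torques, N m; "position": TCP position; "orientation": TCP orientation; "contact_force": force on the tool from outside, world axes, zero at the start; "moment": the same for the moment, N m; "finger_gap": finger opening in mm; "finger_force": force on a finger pad.
Only numpy, scipy, OpenCV 4.12 (cv2) and the standard library are available. Lean on these libraries where they do the work, as an engineer would, in place of code of your own. Each camera call takes 0.05 s, during which the arm holds its last target. There are 200 camera calls.

## Working session

There is one attempt and no reset: what is moved stays moved. The work goes in short steps, Python scripts to look and compute and a tool call to move; the robot and the scene stay as the last step left them, time stands still between calls to the robot, and variables do not carry over. Pictures are saved under pics/ and viewed, at most 14 in all, crops included, and the job is handed in when it is done.

Besides the shell and the picture viewer there is one more tool, called after ">>>" as name(argument=value, ...), one argument or row to a line, values as JSON. send_rows: Moves the arm, as the interface text tells. Its arguments: {"type":"object","properties":{"targets":{"type":"array","items":{"type":"number"}},"jaw":{"type":"number"}},"required":["targets"]}

```bash
mkdir -p pics; python3 - <<'E'
from bench import manip
import cv2
for n in("top","scene"):
    f=manip.grab_frame(n);cv2.imwrite(f"pics/{n}0.png",f[:,:,::-1]);m=manip.camera_model(n);print(n,m)
print(manip.sense())
E
```

```text
top {'fx': 459.36622042361705, 'fy': 459.36622042361705, 'cx': 312.1713995125488, 'cy': 233.5386567885888, 'world_from_camera': array([[-5.72909398e-03, -9.87890673e-01,  1.55045783e-01,
         3.74010720e+02],
       [-9.99983400e-01,  5.56449130e-03, -1.49562157e-03,
         8.28073358e+01],
       [ 6.14759692e-04, -1.55051778e-01, -9.87906154e-01,
         8.89536535e+02],
       [ 0.00000000e+00,  0.00000000e+00,  0.00000000e+00,
         1.00000000e+00]])}
scene {'fx': 518.6769030503989, 'fy': 518.6769030503989, 'cx': 308.71922892049497, 'cy': 238.9188566657014, 'world_from_camera': array([[-1.74106033e-01,  8.13164167e-01, -5.55383766e-01,
         1.09700501e+03],
       [ 9.84607085e-01,  1.52553385e-01, -8.53015350e-02,
         1.93841403e+02],
       [ 1.53615218e-02, -5.61686303e-01, -8.27207665e-01,
         9.17600105e+02],
       [ 0.00000000e+00,  0.00000000e+00,  0.00000000e+00,
         1.00000000e+00]])}
{'time': 0.1, 'q': array([-1.41350715e+00,  2.07340661e-01,  1.54281596e+00,  6.08527303e-06,
        1.39353596e+00, -1.50485963e-01]), 'qvel': array([-0.00075395, -0.00174124, -0.00457754,  0.00116481,  0.00067903,
       -0.00199551]), 'joint_efforts': array([-1.06554569e-04, -3.84092224e+01, -2.92547160e+01, -1.80785046e-04,
        4.88600432e-03, -1.25992673e-05]), 'position': array([ 174.06820029, -547.22007545,  197.53632449]), 'orientation': array([-3.10239251e+00, -4.81222629e-01,  1.81204341e-06]), 'contact_force': array([-0.3043347 ,  0.14880602, -1.19413734]), 'moment': array([-0.01082458, -0.05323209, -0.03517559]), 'finger_force': 0.0, 'finger_gap': 85.36301980276639}
```

View pics/top0.png

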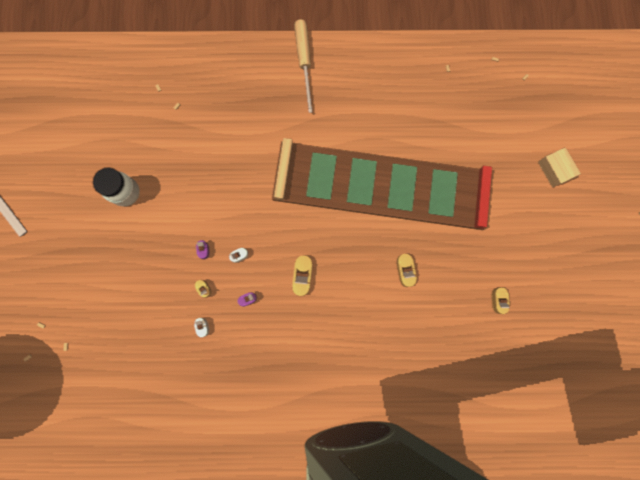

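View pics/scene0.png

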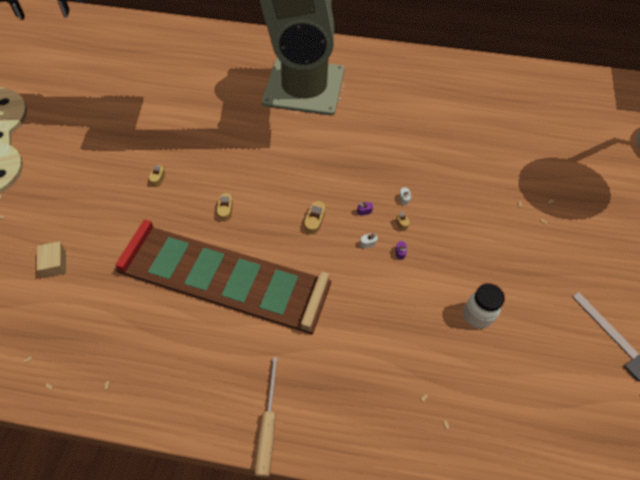

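The top view shows the brass planes: 36 at (202,288) among purple and white decoys, 50 at (502,300), 64 at (408,270), 78 at (302,275). The pads run from (321,176) to (443,193), with the red block at the right (485,197) and the jar at (115,187). The scene view agrees.

```bash
cat > h.py <<'E'
from bench import manip
import cv2, numpy as np
from scipy.spatial.transform import Rotation as R
def cast(m,uv,h):
    uv=np.atleast_2d(uv).astype(float);T=m["world_from_camera"]
    d=np.c_[(uv[:,0]-m["cx"])/m["fx"],(uv[:,1]-m["cy"])/m["fy"],np.ones(len(uv))]@T[:3,:3].T
    o=T[:3,3];return (o+d*((h-o[2])/d[:,2])[:,None])[:,:2]
def blobs(f,m,lo,hi,h,amin=40,amax=1e9):
    hsv=cv2.cvtColor(f,cv2.COLOR_RGB2HSV)
    k=cv2.morphologyEx(cv2.inRange(hsv,lo,hi),cv2.MORPH_CLOSE,np.ones((5,5)))
    out=[]
    for c in cv2.findContours(k,cv2.RETR_EXTERNAL,cv2.CHAIN_APPROX_NONE)[0]:
        if not amin<cv2.contourArea(c)<amax: continue
        w=cast(m,c[:,0],h).astype(np.float32)
        (x,y),s,_=r=cv2.minAreaRect(w);b=cv2.boxPoints(r)
        e=[b[1]-b[0],b[2]-b[1]];e=max(e,key=np.linalg.norm)
        out.append((c[:,0].mean(0).round(),round(x,1),round(y,1),np.round(sorted(s),1),round(float(np.arctan2(e[1],e[0])%np.pi),3)))
    return out
E
python3 - <<'E'
from h import *
f=cv2.imread("pics/top0.png")[:,:,::-1].copy();m=manip.camera_model("top")
hsv=cv2.cvtColor(f,cv2.COLOR_RGB2HSV)
for u,v in((303,262),(303,289),(406,258),(502,292),(202,284),(350,320),(440,290),(321,176),(485,197)):print(u,v,hsv[v,u])
print("pads");[print(*b) for b in blobs(f,m,(60,60,40),(90,255,200),18,200)]
print("red");[print(*b) for b in blobs(f,m,(0,200,80),(4,255,255),37,60)]
print("brass");[print(*b) for b in blobs(f,m,(18,130,120),(28,255,255),15,30)]
s=manip.sense();print(R.from_rotvec(s["orientation"]).as_matrix().round(3))
E
```

```text
303 262 [ 21 142 221]
303 289 [ 21 143 220]
406 258 [ 21 144 220]
502 292 [ 20 145 221]
202 284 [ 23 136 222]
350 320 [ 12 153 204]
440 290 [ 12 153 204]
321 176 [ 56  78 130]
485 197 [  2 187 198]
pads
red
brass
[501. 301.] 381.7 -274.6 [24.5 47.1] 3.074
[200. 286.] 412.1 293.6 [21.6 22.9] 0.59
[302. 275.] 431.0 101.7 [32.4 75.2] 3.019
[407. 270.] 440.4 -98.3 [29.2 61.6] 0.146
[[ 0.953  0.303 -0.   ]
 [ 0.303 -0.953  0.002]
 [ 0.    -0.002 -1.   ]]
```

```bash
cat >> h.py <<'E'
def to(x,y,z,a):
    "shift in cm along tool axes and turn, to TCP x,y,z (mm) with tool x axis at world angle a (mod pi)"
    s=manip.sense();M=R.from_rotvec(s["orientation"]).as_matrix();p=s["position"]
    a0=np.arctan2(M[1,0],M[0,0]);d=(a-a0+np.pi/2)%np.pi-np.pi/2
    print("at",p.round(1),"a0",round(a0,3),"-> shift",(M.T@(np.array([x,y,z])-p)/10).round(2),"turn",round(-d,3),"t",round(s["time"],2))
E
python3 - <<'E'
from h import *
f=cv2.imread("pics/top0.png")[:,:,::-1].copy();m=manip.camera_model("top")
print("pads");[print(*b) for b in blobs(f,m,(45,50,40),(80,255,200),18,200)]
print("red");[print(*b) for b in blobs(f,m,(0,175,100),(5,255,255),37,60)]
print("brass");[print(*b) for b in blobs(f,m,(17,110,120),(30,255,255),15,30)]
to(381.7,-274.6,120,-.067)
E
```

```text
pads
[443. 193.] 590.6 -173.3 [46.2 88.2] 2.999
[402. 187.] 602.4 -94.8 [46.6 88.2] 2.994
[361. 181.] 614.3 -15.9 [46.6 88.3] 2.991
[321. 176.] 625.9 63.4 [45.8 88. ] 2.995
red
[484. 197.] 578.5 -244.9 [ 20.8 119.6] 2.991
brass
[501. 300.] 381.7 -273.7 [29.  46.9] 0.029
[202. 289.] 407.7 290.8 [21.6 35.6] 0.609
[302. 275.] 431.1 101.7 [33.3 75.4] 3.018
[407. 270.] 440.4 -98.2 [30.8 62.3] 0.158
[562. 165.] 645.3 -412.9 [45.9 60.5] 0.453
[282. 168.] 643.2 139.9 [ 16.8 121. ] 2.993
[302.  43.] 910.6 101.6 [ 14.4 100.2] 0.091
at [ 174.1 -547.2  197.5] a0 0.308 -> shift [ 28.04 -19.67   7.8 ] turn 0.375 t 0.1
```

>>> send_rows(
  targets=[5,-3.5,2,0.1,10,-7,4,0.2,15,-10.5,5.5,0.3,20,-14,7,0.375,24,-17,7.8,0.375,28,-19.7,7.8,0.375,28,-19.7,7.8,0.375,28,-19.7,7.8,0.375],
)

```text
time: 1.1
position: [381.1, -275.6, 120.4]
orientation: [3.14, -0.104, -0.001]
contact_force: [0.4, 0.3, 0.8]
finger_gap: 85.3
finger_force: 0.0
```

```bash
python3 - <<'E'
from h import *
m=manip.camera_model("wrist");f=manip.grab_frame("wrist");cv2.imwrite("pics/w1.png",f[:,:,::-1])
print(m["world_from_camera"].round(2))
[print(*b) for b in blobs(f,m,(17,110,120),(30,255,255),15,30)]
to(381.7,-274.6,3,-.067)
E
```

```text
[[-7.0000e-02 -9.6000e-01 -2.8000e-01  4.5327e+02]
 [-1.0000e+00  7.0000e-02  2.0000e-02 -2.7967e+02]
 [ 0.0000e+00  2.8000e-01 -9.6000e-01  2.9555e+02]
 [ 0.0000e+00  0.0000e+00  0.0000e+00  1.0000e+00]]
[311. 226.] 380.2 -271.5 [24.8 50.1] 0.005
[ 59. 191.] 417.2 -95.0 [17.3 29.1] 1.786
[ 42. 148.] 450.5 -89.5 [29.3 43.2] 0.155
at [ 380.9 -276.1  120.5] a0 -0.068 -> shift [ 0.07 -0.16 11.75] turn -0.001 t 1.15
```

View pics/w1.png

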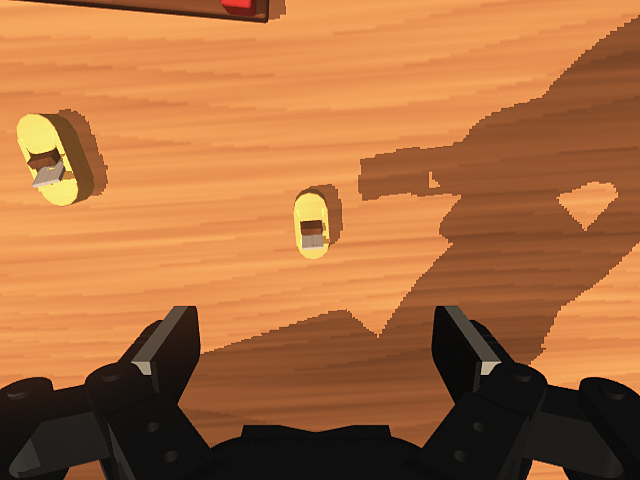

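>>> send_rows(
  targets=[0.1,-0.4,3,-0.06,0.1,-0.4,6,-0.06,0.1,-0.4,9,-0.06,0.1,-0.4,11,-0.06,0.1,-0.4,11.7,-0.06,0.1,-0.4,11.7,-0.06],
)

```text
time: 1.9
position: [382.2, -272.2, 3.5]
orientation: [-3.141, 0.014, 0.001]
contact_force: [0.6, -0.4, -0.2]
finger_gap: 85.5
finger_force: 0.0
```

>>> send_rows(
  targets=[0,0,0,0,0,0,0,0,0,0,0,0,0,0,0,0,0,0,0,0,0,0,0,0,0,0,0,0],
  jaw=0,
)

```text
time: 2.78
position: [382.6, -271.4, 3.5]
orientation: [-3.141, 0.011, 0.0]
contact_force: [-1.2, -0.3, 0.8]
finger_gap: -0.1
finger_force: 0.0
```

```bash
python3 - <<'E'
from h import *
f=manip.grab_frame("wrist");g=manip.grab_frame("scene")
cv2.imwrite("pics/w2.png",np.hstack([cv2.resize(f,(400,300)),cv2.resize(g[100:280,60:300],(400,300))])[:,:,::-1])
E
```

```text
(no output)
```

View pics/w2.png

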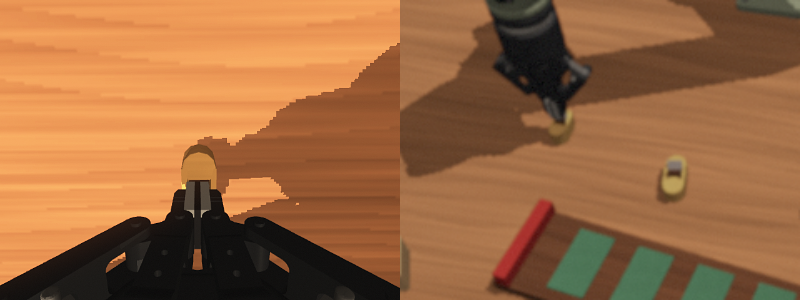

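>>> send_rows(
  targets=[0,0,0,0,0,0,0,0,0,0,0,0,0,0,0,0,0,0,-4,0,0,0,-8,0,0,0,-11,0,0,0,-11,0],
  jaw=100,
)

```text
time: 3.88
position: [384.5, -273.4, 116.4]
orientation: [3.137, -0.011, 0.007]
contact_force: [-0.4, 1.2, 0.5]
finger_gap: 85.6
finger_force: 0.0
```

```bash
python3 - <<'E'
from h import *
m=manip.camera_model("wrist");f=manip.grab_frame("wrist");cv2.imwrite("pics/w3.png",f[:,:,::-1])
[print(*b) for b in blobs(f,m,(17,110,120),(30,255,255),22,30)]
m=manip.camera_model("scene");f=manip.grab_frame("scene");print("scene")
[print(*b) for b in blobs(f,m,(17,110,120),(30,255,255),15,30)]
s=manip.sense();print(s["position"])
E
```

```text
[314. 232.] 382.3 -271.8 [23.5 48.3] 3.12
[ 59. 182.] 418.0 -99.6 [16.7 28.6] 1.778
[ 44. 138.] 450.8 -94.1 [28.5 41.5] 0.157
scene
[403. 221.] 407.7 292.9 [24.8 26.2] 1.618
[315. 215.] 425.8 102.3 [35.1 79.3] 3.011
[225. 204.] 435.0 -98.1 [30.5 64.5] 0.259
[156. 174.] 376.9 -274.5 [27.8 47.6] 0.033
[ 382.32996197 -271.2243155   113.17109139]
```

View pics/w3.png

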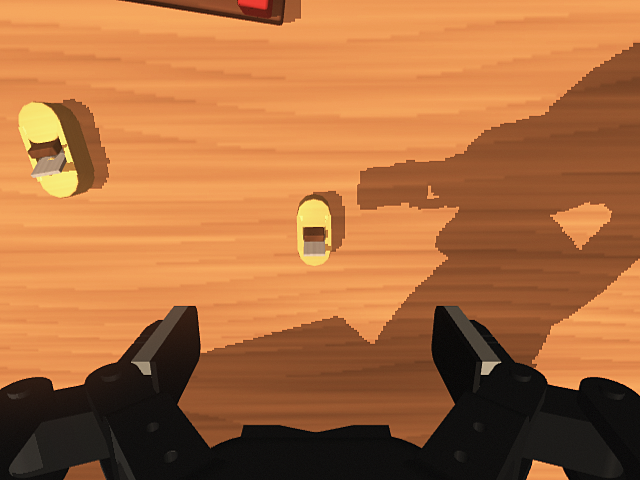

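```bash
python3 - <<'E'
import cv2,numpy as np
f=cv2.imread("pics/w2.png");cv2.imwrite("pics/w2z.png",np.hstack([cv2.resize(f[120:260,140:260],(480,560),interpolation=2),cv2.resize(f[60:160,530:590],(320,560),interpolation=2)]))
E
```

```text
(no output)
```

View pics/w2z.png

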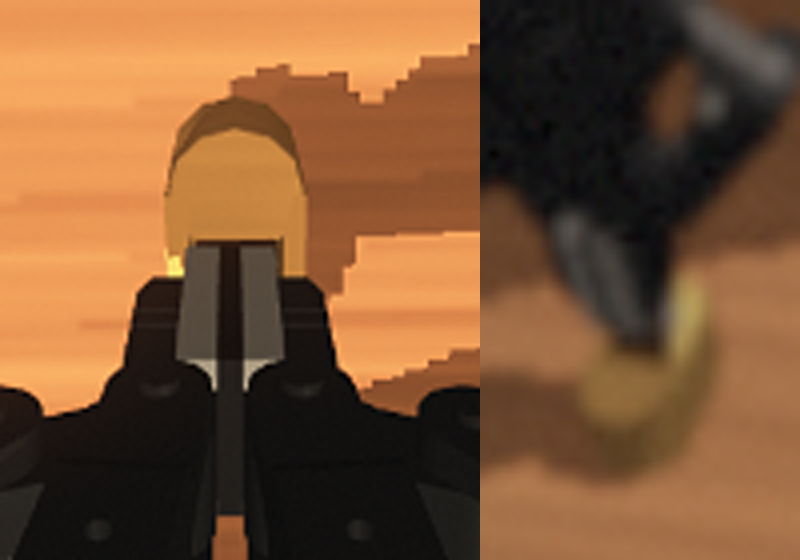

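The zoom shows the shut fingertips over the middle of the plane, with the brass nose still ahead of them. I'll check that geometry numerically.

```bash
python3 - <<'E'
from h import *
m=manip.camera_model("wrist");s=manip.sense();T=m["world_from_camera"]
print({k:m[k] for k in("fx","cx","cy")})
M=R.from_rotvec(s["orientation"]).as_matrix()
print("cam in tool",(M.T@(T[:3,3]-s["position"])).round(1))
# shift camera to the pose in w2 (tcp 382.6,-271.4,3.5)
T=T.copy();T[:3,3]+=np.array([382.6,-271.4,3.5])-s["position"];m["world_from_camera"]=T
sc=640/400
def px(zx,zy):return ((140+zx/4)*sc,(120+zy/4)*sc)
for n,p in dict(noseTop=(237,128),noseSole=(237,97),sideL=(165,215),sideR=(307,215),tipL=(190,245),tipR=(280,245),mouthL=(190,240),finL=(140,280),finR=(325,280)).items():
    print(n,*[cast(m,[px(*p)],h).round(1)[0] for h in(0,3.5,22,32,40)])
E
```

```text
{'fx': 396.03605674844965, 'cx': 315.5782373608109, 'cy': 239.2457137257239}
cam in tool [  72.2   -0.6 -175.1]
noseTop [ 400.1 -272.3] [ 401.2 -272.3] [ 406.8 -272.2] [ 409.9 -272.2] [ 412.4 -272.1]
noseSole [ 406.2 -272.4] [ 407.1 -272.4] [ 412.2 -272.2] [ 414.9 -272.2] [ 417.1 -272.1]
sideL [ 382.6 -258.3] [ 384.  -258.5] [ 391.5 -259.9] [ 395.5 -260.6] [ 398.8 -261.2]
sideR [ 382.4 -285.8] [ 383.8 -285.5] [ 391.3 -284. ] [ 395.3 -283.2] [ 398.6 -282.5]
tipL [ 376.3 -263. ] [ 377.8 -263.1] [ 385.9 -264. ] [ 390.3 -264.5] [ 393.9 -264.9]
tipR [ 376.1 -280.6] [ 377.6 -280.4] [ 385.8 -279.4] [ 390.2 -278.9] [ 393.7 -278.5]
mouthL [ 377.3 -263. ] [ 378.8 -263.2] [ 386.9 -264. ] [ 391.2 -264.5] [ 394.7 -264.9]
finL [ 368.8 -252.9] [ 370.5 -253.3] [ 379.4 -255.2] [ 384.3 -256.2] [ 388.1 -257.1]
finR [ 368.5 -289.5] [ 370.2 -289.2] [ 379.2 -287.3] [ 384.  -286.3] [ 387.9 -285.4]
```

The wrist picture implies the tips sit well above the reported TCP. I'll check tip height in the scene view with projected height marks.

```bash
python3 - <<'E'
from h import *
m=manip.camera_model("scene");f=manip.grab_frame("scene");s=manip.sense();p=s["position"]
Ti=np.linalg.inv(m["world_from_camera"]);K=np.array([[m["fx"],0,m["cx"]],[0,m["fy"],m["cy"]],[0,0,1]])
def pj(w):
    c=K@(Ti@np.r_[w,1])[:3];return c[:2]/c[2]
g=cv2.resize(f[60:210,80:230],(600,600),interpolation=cv2.INTER_CUBIC)
M=R.from_rotvec(s["orientation"]).as_matrix()
for sg in(-1,1):
  for up,col in((0,(255,0,0)),(13,(0,255,0)),(45,(0,0,255))):
    u=(pj(p+M@np.array([11,sg*42.7,-up]))-[80,60])*4
    cv2.circle(g,tuple(int(i) for i in u),3,col,-1)
cv2.imwrite("pics/s4.png",g[:,:,::-1]);print(p)
E
```

```text
[ 381.81047165 -270.67737838  112.36177289]
```

View pics/s4.png

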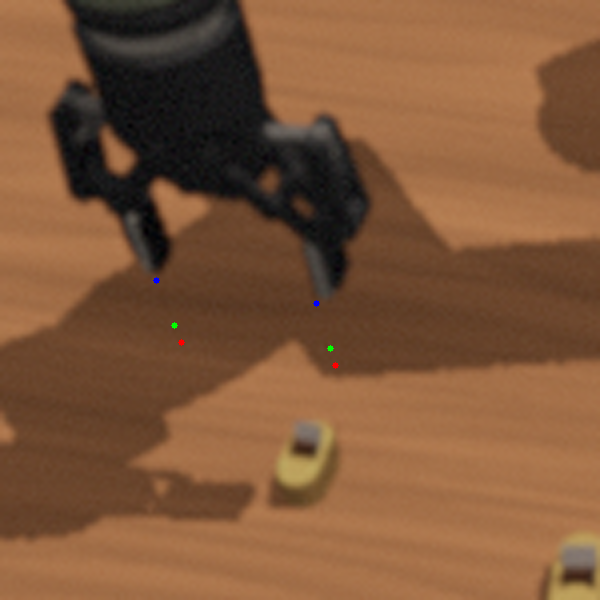

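The marks confirm it: the real tips sit about 34 mm higher along the tool than the reported TCP (47 mm open), so the fingers closed above the plane. I'll correct z by −34 mm from here on.

>>> send_rows(
  targets=[0,0.05,3,0,0,0.05,7,0,0,0.05,10,0,0,0.05,12.5,0,0,0.05,13.5,0,0,0.05,14.1,0,0,0.05,14.1,0],
)

```text
time: 4.9
position: [382.7, -272.1, -27.4]
orientation: [-3.142, 0.011, 0.0]
contact_force: [-0.8, 0.0, 0.3]
finger_gap: 85.2
finger_force: 0.0
```

>>> send_rows(
  targets=[0,0,0,0,0,0,0,0,0,0,0,0,0,0,0,0,0,0,0,0,0,0,0,0],
  jaw=0,
)

```text
time: 5.65
position: [383.1, -272.5, -26.8]
orientation: [3.141, -0.011, 0.001]
contact_force: [-0.7, 1.0, 5.8]
finger_gap: 22.4
finger_force: 59.6
```

>>> send_rows(
  targets=[0,0,-2,0,0,0,-5,0,0,0,-8,0,0,0,-8,0],
)

```text
time: 6.15
position: [384.0, -273.4, 54.3]
orientation: [3.138, -0.011, 0.005]
contact_force: [-0.3, 0.2, -1.7]
finger_gap: 22.4
finger_force: 59.0
```

```bash
python3 -c "
from h import *
to(602.4,-94.8,20,-.147);print(manip.sense()['finger_gap'])"
```

```text
at [ 384.  -273.4   54.3] a0 -0.007 -> shift [ 21.7  -18.03   3.44] turn 0.14 t 6.15
22.42510935932155
```

>>> send_rows(
  targets=[4,-3.3,0,0.03,8.5,-7,0,0.06,13,-10.7,0,0.09,17.5,-14.5,0,0.12,21,-17.4,0,0.14,21.7,-18,0,0.14,21.7,-18,0,0.14],
)

```text
time: 7.02
position: [599.4, -93.0, 50.5]
orientation: [-3.133, 0.229, 0.006]
contact_force: [-0.3, -0.8, -2.1]
finger_gap: 23.0
finger_force: 59.1
```

```bash
python3 -c "
from h import *
to(602.4,-94.8,-8.5,-.147);s=manip.sense();print(s['finger_gap'],s['contact_force'])
f=manip.grab_frame('wrist');m=manip.camera_model('wrist');cv2.imwrite('pics/w5.png',f[:,:,::-1])
print('pads');[print(*b) for b in blobs(f,m,(45,50,40),(80,255,200),18,200)]
"
```

```text
at [599.4 -93.   50.5] a0 -0.146 -> shift [0.34 0.13 5.9 ] turn 0.001 t 7.03
22.98476637524239 [-0.2737215  -0.79009191 -2.13669264]
pads
[449. 259.] 590.8 -172.4 [47.9 89.4] 2.991
[330. 210.] 613.2 -95.3 [47.5 67.8] 2.993
[ 58. 226.] 627.8 41.9 [27.1 92.7] 0.15
```

View pics/w5.png

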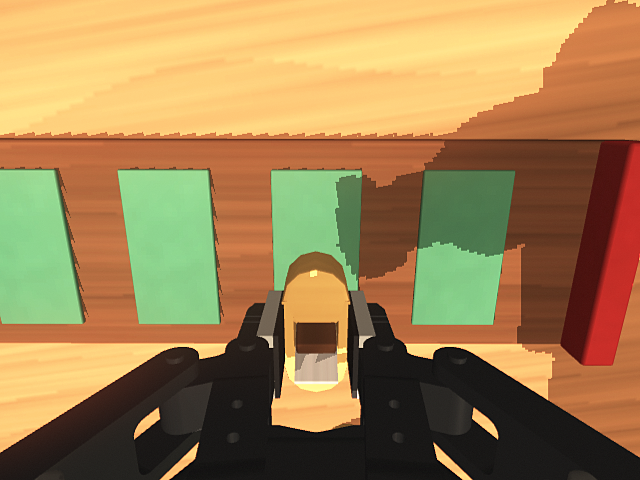

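>>> send_rows(
  targets=[0.25,0.1,2.5,0,0.25,0.1,4.5,0,0.25,0.1,5.6,0,0.25,0.1,5.9,0,0.25,0.1,5.9,0],
)

```text
time: 7.7
position: [603.4, -95.1, -6.2]
orientation: [3.133, -0.231, 0.001]
contact_force: [-0.1, 1.3, -1.5]
finger_gap: 22.6
finger_force: 59.1
```

>>> send_rows(
  targets=[0,0,0.1,0,0,0,0.2,0,0,0,0.2,0],
)

```text
time: 8.07
position: [603.4, -94.9, -8.2]
orientation: [3.133, -0.231, 0.001]
contact_force: [0.6, 0.2, -0.6]
finger_gap: 22.9
finger_force: 59.1
```

>>> send_rows(
  targets=[0,0,0.1,0,0,0,0.15,0,0,0,0.15,0],
)

```text
time: 8.45
position: [603.5, -94.9, -8.8]
orientation: [3.133, -0.231, 0.001]
contact_force: [-2.8, 1.2, 5.5]
finger_gap: 22.5
finger_force: 60.1
```

>>> send_rows(
  targets=[0,0,0,0,0,0,0,0,0,0,0,0,0,0,0,0,0,0,-3,0,0,0,-7,0,0,0,-9,0,0,0,-9,0],
  jaw=100,
)

```text
time: 9.45
position: [604.8, -95.4, 82.0]
orientation: [3.132, -0.231, 0.006]
contact_force: [-0.3, -0.8, -0.5]
finger_gap: 85.7
finger_force: 0.0
```

```bash
python3 -c "
from h import *
f=manip.grab_frame('wrist');m=manip.camera_model('wrist')
[print(*b) for b in blobs(f,m,(17,110,120),(30,255,255),40,30)]
to(440.4,-98.2,85,.157)"
```

```text
[ 85. 472.] 473.2 86.3 [16.3 28.5] 1.421
[414. 435.] 467.5 -140.0 [ 3.3 23.9] 1.557
[339. 425.] 484.4 -92.0 [ 5.4 19. ] 1.66
[224. 426.] 493.5 -17.5 [ 5.9 39.5] 1.543
[427. 408.] 487.1 -148.4 [10.9 38.2] 1.737
[ 10. 382.] 548.3 110.0 [ 3.  15.7] 1.796
[ 68. 365.] 552.9 64.8 [11.5 66.7] 1.579
[507. 329.] 537.5 -201.6 [ 3.4 23.9] 1.422
[312. 336.] 552.7 -85.7 [ 18.6 143.3] 1.5
[107. 337.] 567.2 40.4 [ 8.4 49.6] 1.609
[ 52. 333.] 576.9 72.0 [ 4. 68.] 1.578
[620. 237.] 587.3 -265.9 [16.1 23.3] 1.487
[312. 253.] 603.1 -93.9 [24.  50.8] 3.007
[622. 182.] 618.5 -266.2 [ 6.6 16. ] 1.628
[274. 134.] 671.4 -82.5 [ 5.3 84.6] 1.562
[175. 114.] 689.3 -33.3 [ 2.1 50.3] 1.58
[137.  87.] 701.4 -18.1 [ 27.5 159.6] 1.623
[425.  70.] 690.0 -155.7 [ 21.9 151.8] 1.523
[38.  9.] 748.0 19.0 [ 9.2 47.3] 1.716
at [603.3 -94.9  80.1] a0 -0.147 -> shift [-16.07   2.71  -0.5 ] turn -0.304 t 9.5
```

>>> send_rows(
  targets=[-3,0.5,0,-0.08,-7,1.2,0,-0.16,-11,1.9,0,-0.24,-14.5,2.5,0,-0.3,-16.1,2.7,-0.3,-0.3,-16.1,2.7,-0.3,-0.3],
)

```text
time: 10.25
position: [437.7, -97.3, 81.3]
orientation: [-3.131, -0.238, 0.005]
contact_force: [-0.1, 0.4, -0.2]
finger_gap: 85.2
finger_force: 0.0
```

```bash
cat >> h.py <<'E'
def look(x,y,h=22):
    f=manip.grab_frame('wrist');m=manip.camera_model('wrist')
    L=[b for b in blobs(f,m,(17,110,120),(30,255,255),h,100) if np.hypot(b[1]-x,b[2]-y)<40]
    for b in L:print(*b)
E
python3 -c "
from h import *
look(440,-98);to(440.4,-98.2,-27.5,.157)"
```

```text
[310. 240.] 441.9 -95.6 [27.8 62. ] 0.179
at [439.1 -97.7  81.9] a0 0.152 -> shift [ 0.14  0.09 10.93] turn -0.005 t 10.3
```

>>> send_rows(
  targets=[0.25,-0.13,4,-0.02,0.25,-0.13,8,-0.02,0.25,-0.13,10,-0.02,0.25,-0.13,10.9,-0.02,0.25,-0.13,10.9,-0.02],
)

```text
time: 10.92
position: [442.4, -96.2, -26.5]
orientation: [-3.129, -0.271, 0.002]
contact_force: [0.2, -0.1, 1.2]
finger_gap: 85.7
finger_force: 0.0
```

>>> send_rows(
  targets=[0,0,0,0,0,0,0,0,0,0,0,0,0,0,0,0,0,0,0,0,0,0,0,0],
  jaw=0,
)

```text
time: 11.68
position: [443.3, -96.7, -25.0]
orientation: [3.129, 0.271, 0.003]
contact_force: [-0.2, 0.4, 5.8]
finger_gap: 26.5
finger_force: 60.0
```

>>> send_rows(
  targets=[0,0,-2,0,0,0,-5,0,0,0,-8,0,0,0,-8,0,0,0,-8,0],
)

```text
time: 12.3
position: [441.0, -95.8, 52.7]
orientation: [-3.129, -0.271, 0.003]
contact_force: [-0.7, -0.1, -2.7]
finger_gap: 26.3
finger_force: 59.7
```

```bash
python3 -c "
from h import *
to(614.3,-15.9,-8.5,-.147)"
```

```text
at [441.  -95.8  52.7] a0 0.173 -> shift [18.46 -4.89  6.09] turn 0.32 t 12.3
```

>>> send_rows(
  targets=[4,-1,0,0.07,8.5,-2.2,0,0.15,13,-3.4,0,0.22,17,-4.5,0,0.29,18.5,-4.9,0,0.32,18.5,-4.9,0,0.32,18.5,-4.9,0,0.32],
)

```text
time: 13.18
position: [613.9, -16.3, 52.1]
orientation: [-3.133, 0.231, 0.007]
contact_force: [0.8, 0.3, -3.0]
finger_gap: 26.2
finger_force: 59.6
```

```bash
python3 -c "
from h import *
to(614.3,-15.9,-8.5,-.147)"
```

```text
at [613.9 -16.3  52.1] a0 -0.147 -> shift [ 0.06 -0.05  6.06] turn 0.0 t 13.18
```

>>> send_rows(
  targets=[0,0,2.5,0,0,0,4.7,0,0,0,5.6,0,0,0,5.9,0,0,0,6.05,0,0,0,6.15,0,0,0,6.2,0,0,0,6.2,0],
)

```text
time: 14.18
position: [616.8, -16.3, -7.0]
orientation: [3.133, -0.231, 0.002]
contact_force: [-0.8, -0.8, 1.8]
finger_gap: 26.2
finger_force: 60.1
```

Contact is beginning, so I'll release.

>>> send_rows(
  targets=[0,0,0.05,0,0,0,0.05,0],
)

```text
time: 14.42
position: [616.8, -16.4, -7.0]
orientation: [3.133, -0.231, 0.002]
contact_force: [-2.7, -0.4, 5.7]
finger_gap: 26.6
finger_force: 60.7
```

>>> send_rows(
  targets=[0,0,0,0,0,0,0,0,0,0,0,0,0,0,0,0,0,0,-3,0,0,0,-7,0,0,0,-9,0,0,0,-9,0],
  jaw=100,
)

```text
time: 15.42
position: [617.7, -16.5, 83.5]
orientation: [3.133, -0.231, 0.007]
contact_force: [0.0, 0.1, -0.4]
finger_gap: 85.3
finger_force: 0.0
```

```bash
python3 -c "
from h import *
look(614,-16,40)
to(431.1,101.7,85,3.018)"
```

```text
[313. 252.] 614.9 -15.4 [28.  64.5] 2.994
at [616.2 -16.3  81.6] a0 -0.147 -> shift [-20.04  -8.96  -0.35] turn -0.024 t 15.47
```

Within 1 mm. Next is the 78 mm plane.

>>> send_rows(
  targets=[-4,-1.8,0,0,-8.5,-3.8,0,0,-13,-5.8,0,0,-17.5,-7.8,0,0,-20,-9,-0.3,-0.024,-20,-9,-0.3,-0.024,-20,-9,-0.3,-0.024],
)

```text
time: 16.35
position: [431.6, 101.8, 83.9]
orientation: [3.135, -0.194, -0.001]
contact_force: [0.1, 0.4, 0.4]
finger_gap: 85.4
finger_force: 0.0
```

```bash
python3 -c "
from h import *
look(431,102);to(431.1,101.7,-27,3.018)"
```

```text
[313. 245.] 431.6 103.5 [32.1 75.9] 3.023
at [432.1 101.6  84.1] a0 -0.124 -> shift [-0.1  -0.   11.11] turn -0.0 t 16.4
```

>>> send_rows(
  targets=[0,-0.15,4,0,0,-0.15,8,0,0,-0.15,10.2,0,0,-0.15,11,0,0,-0.15,11,0],
)

```text
time: 17.02
position: [432.1, 103.2, -25.7]
orientation: [3.135, -0.195, -0.001]
contact_force: [0.3, 0.7, -0.1]
finger_gap: 85.4
finger_force: 0.0
```

>>> send_rows(
  targets=[0,0,0,0,0,0,0,0,0,0,0,0,0,0,0,0,0,0,0,0,0,0,0,0],
  jaw=0,
)

```text
time: 17.77
position: [432.7, 103.7, -24.4]
orientation: [-3.136, 0.193, -0.003]
contact_force: [-1.1, -0.1, 6.1]
finger_gap: 30.5
finger_force: 60.9
```

>>> send_rows(
  targets=[0,0,-2,0,0,0,-5,0,0,0,-8,0,0,0,-8,0,0,0,-8,0],
)

```text
time: 18.4
position: [430.2, 103.6, 53.2]
orientation: [3.135, -0.193, -0.004]
contact_force: [-0.4, -0.9, -2.9]
finger_gap: 30.4
finger_force: 60.2
```

```bash
python3 -c "
from h import *
to(625.9,63.4,-7,-.147)"
```

```text
at [430.2 103.6  53.2] a0 -0.123 -> shift [19.93  1.58  5.98] turn 0.024 t 18.4
```

>>> send_rows(
  targets=[4,0.3,0,0,8.5,0.7,0,0,13,1,0,0,17.5,1.4,0,0.02,19.8,1.6,0,0.024,19.8,1.6,0,0.024,19.8,1.6,0,0.024],
)

```text
time: 19.27
position: [623.5, 63.7, 52.1]
orientation: [3.133, -0.231, -0.008]
contact_force: [-0.6, -0.3, -4.0]
finger_gap: 30.4
finger_force: 60.2
```

>>> send_rows(
  targets=[0,0,2.5,0,0,0,4.7,0,0,0,5.6,0,0,0,5.9,0,0,0,6.05,0,0,0,6.15,0,0,0,6.2,0,0,0,6.2,0],
)

```text
time: 20.27
position: [626.9, 63.4, -6.3]
orientation: [-3.133, 0.231, -0.002]
contact_force: [-1.5, 0.9, 1.5]
finger_gap: 30.2
finger_force: 60.6
```

>>> send_rows(
  targets=[0,0,0.05,0,0,0,0.05,0],
)

```text
time: 20.52
position: [626.9, 63.3, -6.3]
orientation: [3.133, -0.231, 0.002]
contact_force: [-2.7, -0.6, 5.3]
finger_gap: 30.1
finger_force: 61.3
```

>>> send_rows(
  targets=[0,0,0,0,0,0,0,0,0,0,0,0,0,0,0,0,0,0,-3,0,0,0,-7,0,0,0,-9,0,0,0,-9,0],
  jaw=100,
)

```text
time: 21.52
position: [627.8, 63.3, 84.1]
orientation: [-3.133, 0.231, -0.007]
contact_force: [0.8, -0.7, 0.0]
finger_gap: 85.4
finger_force: 0.0
```

```bash
python3 -c "
from h import *
look(626,63,40)
to(407.7,291.5,85,.3)"
```

```text
[313. 256.] 625.2 64.1 [32.  76.1] 2.993
at [626.3  63.4  82.1] a0 -0.147 -> shift [-24.97 -19.36  -0.3 ] turn -0.447 t 21.57
```

>>> send_rows(
  targets=[-4,-3,-1,-0.08,-8,-6.2,-2,-0.16,-12.5,-9.7,-3,-0.24,-17,-13.2,-3,-0.35,-21,-16.3,-3,-0.45,-25,-19.4,-3,-0.45,-25,-19.4,-3,-0.45,-25,-19.4,-3,-0.45],
)

```text
time: 22.58
position: [406.7, 291.3, 110.7]
orientation: [3.104, 0.475, -0.003]
contact_force: [-0.2, 0.4, 0.3]
finger_gap: 85.4
finger_force: 0.0
```

```bash
python3 -c "
from h import *
f=manip.grab_frame('wrist');m=manip.camera_model('wrist');cv2.imwrite('pics/w6.png',f[:,:,::-1])
[print(*b) for b in blobs(f,m,(17,110,120),(30,255,255),22,100)]
to(407.7,291.5,85,.6)"
```

```text
[314. 226.] 409.9 292.9 [20.1 30.8] 0.547
at [407.4 291.1 111. ] a0 0.302 -> shift [ 0.05 -0.03  2.6 ] turn -0.298 t 22.62
```

View pics/w6.png

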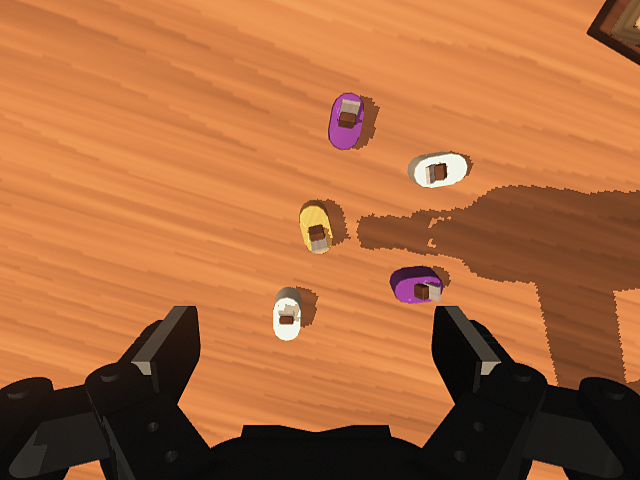

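The brass 36 mm plane is at (315,227), tilted about 0.24 rad from the tool, with purple and white decoys clear of the finger path if the jaws are partly closed.

>>> send_rows(
  targets=[0.08,-0.04,2,-0.12,0.08,-0.04,4,-0.24,0.08,-0.04,7,-0.24,0.08,-0.04,10.5,-0.24,0.08,-0.04,12.8,-0.24,0.08,-0.04,13.6,-0.24,0.08,-0.04,13.6,-0.24],
  jaw=65,
)

```text
time: 23.5
position: [408.4, 291.8, -24.3]
orientation: [3.027, 0.84, -0.001]
contact_force: [-0.1, 0.5, 0.6]
finger_gap: 55.5
finger_force: 0.0
```

>>> send_rows(
  targets=[0,0,0,0,0,0,0,0,0,0,0,0,0,0,0,0,0,0,0,0,0,0,0,0],
  jaw=0,
)

```text
time: 24.25
position: [409.3, 293.2, -22.5]
orientation: [-3.026, -0.842, -0.005]
contact_force: [-0.3, -1.0, 6.7]
finger_gap: 18.0
finger_force: 60.7
```

>>> send_rows(
  targets=[0,0,-2,0,0,0,-5,0,0,0,-8,0,0,0,-8,0,0,0,-8,0],
)

```text
time: 24.88
position: [407.1, 292.2, 55.2]
orientation: [3.026, 0.842, -0.002]
contact_force: [-0.7, -0.2, -0.7]
finger_gap: 18.2
finger_force: 60.0
```

```bash
python3 -c "
from h import *
look(408,291,60)
to(590.6,-173,-7,-.147)"
```

```text
[318. 299.] 401.2 288.2 [10.9 20.7] 1.766
at [406.7 292.   54.7] a0 0.543 -> shift [-8.25 49.31  6.18] turn 0.69 t 24.93
```

>>> send_rows(
  targets=[-0.7,4,0,0.08,-1.4,8.5,0,0.16,-2.2,13,0,0.24,-2.9,17.5,0,0.32,-3.7,22,0,0.4,-4.4,26.5,0,0.48,-5.2,31,0,0.56,-5.9,35.5,0,0.64],
)

```text
time: 25.92
position: [539.7, -43.0, 54.1]
orientation: [-3.137, 0.157, 0.005]
contact_force: [-0.0, 1.1, -0.9]
finger_gap: 18.4
finger_force: 60.0
```

```bash
python3 -c "
from h import *
to(590.6,-173,-7,-.147)"
```

```text
at [539.7 -43.   54.1] a0 -0.1 -> shift [ 6.38 12.43  6.08] turn 0.047 t 25.93
```

>>> send_rows(
  targets=[2,3.9,0,0.03,4,7.8,0,0.047,5.8,11.3,0,0.047,6.4,12.4,0,0.047,6.4,12.4,0,0.047,6.4,12.4,0,0.047],
)

```text
time: 26.68
position: [591.4, -169.8, 55.1]
orientation: [-3.132, 0.225, 0.004]
contact_force: [0.2, 0.1, -0.9]
finger_gap: 18.3
finger_force: 60.0
```

```bash
python3 -c "
from h import *
to(590.6,-173,-7,-.147)
f=manip.grab_frame('wrist');m=manip.camera_model('wrist')
[print(*b) for b in blobs(f,m,(17,110,120),(30,255,255),99,100) if abs(b[0][0]-315)<60]"
```

```text
at [ 591.4 -169.8   55.1] a0 -0.143 -> shift [-0.01  0.33  6.21] turn 0.004 t 26.68
[316. 368.] 575.7 -166.0 [29.3 62.6] 3.023
[307.  76.] 678.4 -173.0 [ 40.5 186.1] 1.426
```

>>> send_rows(
  targets=[0,0.25,2.5,0,0,0.25,4.7,0,0,0.25,5.6,0,0,0.25,5.9,0,0,0.25,6.05,0,0,0.25,6.15,0,0,0.25,6.2,0,0,0.25,6.2,0],
)

```text
time: 27.72
position: [592.9, -174.3, -4.5]
orientation: [3.133, -0.226, 0.002]
contact_force: [-0.1, 0.7, 6.1]
finger_gap: 18.3
finger_force: 60.7
```

Contact at 6 N. Release, rise, and check everything.

>>> send_rows(
  targets=[0,0,0,0,0,0,0,0,0,0,0,0,0,0,0,0,0,0,-3,0,0,0,-7,0,0,0,-11,0,0,0,-11,0],
  jaw=100,
)

```text
time: 28.72
position: [595.6, -175.5, 108.9]
orientation: [3.13, -0.226, 0.014]
contact_force: [0.8, 0.5, -0.2]
finger_gap: 85.1
finger_force: 0.0
```

>>> send_rows(
  targets=[-5,0,-3,0,-10,0,-5,0,-15,0,-5,0,-20,0,-5,0,-20,0,-5,0],
)

```text
time: 29.35
position: [389.7, -143.1, 151.5]
orientation: [-3.131, 0.228, 0.008]
contact_force: [0.7, -0.1, 0.7]
finger_gap: 85.3
finger_force: 0.0
```

```bash
python3 -c "
from h import *
for n in('top','scene'):
    f=manip.grab_frame(n);m=manip.camera_model(n)
    if n=='top':g=f[120:340,150:520].copy()
    print(n);[print(*b) for b in blobs(f,m,(17,110,120),(30,255,255),36,40) if 540<b[1]<680 and abs(b[2]+50)<190]
cv2.imwrite('pics/end.png',cv2.resize(g,(740,440))[:,:,::-1])"
```

```text
top
[446. 191.] 589.7 -173.5 [24.8 37.8] 3.089
[404. 185.] 601.3 -95.4 [27.6 52.7] 2.948
[364. 177.] 617.1 -17.6 [30.1 73.2] 2.988
[320. 175.] 621.0 67.1 [42.4 89.6] 2.989
[282. 168.] 636.9 138.4 [ 16.4 117.9] 2.978
scene
[278. 286.] 623.3 63.7 [35.8 78.4] 3.019
[240. 273.] 610.7 -15.8 [33.1 65.5] 2.984
[203. 263.] 600.4 -95.1 [28.4 49.4] 3.024
[166. 252.] 590.2 -174.3 [25.8 28.1] 0.322
```

View pics/end.png

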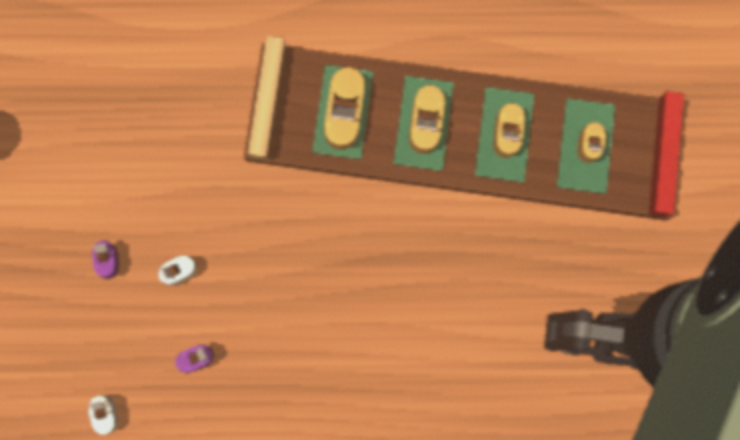

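All four planes stand centred and aligned on their pads, with the smallest next to the red block. The arm is clear, so I'll hand in.

```bash
python3 -c "
from bench import manip
print(manip.close_job())"
```

```text
the job is handed in; nothing more can be done
None
```

I handed the job in at about 29 s, and the last pictures show all four planes flat on their pads, smallest by the red block, within about 3 mm of centre; the jar was not touched, and the first grasp closed above the plane because the real fingertips sit about 34 mm short of the reported TCP, which I corrected for.

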